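# Start the bench test

## Task

Start the bench test by pressing with closed fingers: push the raised, white-barred end of the red mains rocker fully down, then push the yellow channel key fully in, then press the round white test button all the way down and finish while still holding it down with the fingers. Keep to that order, push none of the other channel keys, and do not lift, tip or shove the button box or any of the things lying about.

Things in the scene. Friction and masses are not known exactly. Their poses are not given: they have to be found in the camera images.
- mains: Fixed grey mains box, 130 (its x) x 90 (its y) x 50 mm high; origin at the centre of its underside, x away from the robot at yaw 0 (yaw within about 0.3 rad). Carries the red rocker in its middle.
- rocker (a joint): Red mains rocker, 64 (along the box's x) x 32 mm, dished in a shallow V, pivot line 60 mm above the bench along the box's y. Radians: 0 = off (the half towards the box's +x, marked with a white bar, stands up, its end 12 mm above the pivot, and the other half lies level), 0.40 = on, at the end stop (the white-bar half lies level, its top face 60 mm above the bench, the other stands up). It has friction, 0.06 N m, and stays where it is left; at most 0.05 at the start.
- rocker_pad (a point): Point on the top face of the rocker's white-bar half, 20 mm from the pivot, on its middle line; moves with the rocker. Press here, straight down: about 8 mm down to fully on.
- console: Fixed cream channel selector, 170 (x) x 280 (y) x 50 mm high; origin at the centre of its underside, yaw within 0.2 rad. Four coloured keys stand in a row along its y, 35 mm to the robot's side of its middle, 60 mm apart; which colour is where changes.
- test_top (a point): Centre of the top face of the round white test button, 71 mm above the bench when up; moves with the button.
- test_button (a joint): White test button, 36 mm across, standing 14 mm proud of its aluminium collar. Metres: 0 = up, 0.008 = fully down, at the stop. A spring raises it: 2 N starts it, 6 N holds it fully down.
- testbox: Navy test-button box, 100 x 100 x 51 mm, collar 57 mm high, loose on the bench, about 0.8 kg, on rubber; origin at the centre of its underside. It and the mains box stand either side of the console, changing sides.
- yellow_key (a joint): Square yellow channel key, cap 30 x 30 mm on a 46 mm black unit 14 mm high on the console. Metres pushed in: 0 = out (14 mm proud), 0.008 = fully in, at the stop (6 mm proud). It slides stiffly (3 N) and stays where it is pushed; at most 0.001 at the start.
- yellow_top (a point): Centre of the top face of the yellow key, 78 mm above the bench when out; moves with the key.
- green_key (a joint): Square green channel key, cap 30 x 30 mm on a 46 mm black unit 14 mm high on the console. Metres pushed in: 0 = out (14 mm proud), 0.008 = fully in, at the stop (6 mm proud). It slides stiffly (3 N) and stays where it is pushed; at most 0.001 at the start.
- green_top (a point): Centre of the top face of the green key, 78 mm above the bench when out; moves with the key.
- orange_key (a joint): Square orange channel key, cap 30 x 30 mm on a 46 mm black unit 14 mm high on the console. Metres pushed in: 0 = out (14 mm proud), 0.008 = fully in, at the stop (6 mm proud). It slides stiffly (3 N) and stays where it is pushed; at most 0.001 at the start.
- orange_top (a point): Centre of the top face of the orange key, 78 mm above the bench when out; moves with the key.
- blue_key (a joint): Square blue channel key, cap 30 x 30 mm on a 46 mm black unit 14 mm high on the console. Metres pushed in: 0 = out (14 mm proud), 0.008 = fully in, at the stop (6 mm proud). It slides stiffly (3 N) and stays where it is pushed; at most 0.001 at the start.
- blue_top (a point): Centre of the top face of the blue key, 78 mm above the bench when out; moves with the key.
- adapter: Brass coax adapter, 20 mm across, 32 mm high, upright on the console behind the keys; loose bystander, origin at the centre of its underside, leave alone.
- terminator: Steel terminator, 22 mm across, 26 mm high, upright on the console behind the keys; loose bystander, origin at the centre of its underside, leave alone.
- screwdriver: Screwdriver lying on the bench near the robot; loose bystander, origin at the centre of its underside, leave alone.
- mug: Blue mug, 76 mm across, 90 mm high, handle at its y; loose bystander, origin at the centre of its underside, leave alone.
- spool: Grey plastic spool, 60 mm across, 50 mm high; loose bystander, origin at the centre of its underside, leave alone.
- jar: Small jar, 48 mm across, 65 mm high; loose bystander, origin at the centre of its underside, leave alone.
- diecast_box: Aluminium diecast box, 60 x 90 x 35 mm; loose bystander, origin at the centre of its underside, leave alone.
- multimeter: Yellow hand multimeter lying flat, 85 x 170 x 36 mm, beyond the console; loose bystander, origin at the centre of its underside, leave alone.
Not all that is in view belongs to the job. What is shaped like the mains but turquoise is not meant. Leave any turquoise look-alike of the testbox alone.

How it is judged:
By the outcome, as a careful person would: the job done as asked, in the order asked, and still so for the second after the job is handed in, while the arm keeps its last pose, push and grip.
It also fails if it takes over 48 s, if anything falls off the work surface, if the arm or the gripper's body presses on something with over 40 N, if the wrist force passes 120 N, or if a joint passes its speed limit or range.

## Robot

A 7-joint arm with a two-finger parallel gripper is mounted at the origin on the work surface. World frame = base frame: x ahead of the robot, y to its left, z up, the work surface at z = 0. Lengths are in m, angles in degrees, forces in N, time in s.
With the tool pointing down it reaches from about 0.35 to 0.9 m from the base axis. Payload 8.1 kg.
Tool frame: the origin (TCP) lies between the finger pads; the fingertips stand 17 mm ahead of it and the grasp point (between the pads) lies 2 mm behind it; z points along the fingers, y is the line along which they close (so a half turn about z gives the same grasp; the last joint's range is limited). The gripper opens to 85 mm and grips with 20 to 120 N. Pads are 22 mm wide; open, the fingers measure 114 mm over their backs; the gripper's body (76 mm by 85 mm) begins 54 mm behind the grasp point. The pads swing forward as they close: fully open they stand 13 mm farther back than shut.
Start: joints at [-69.19, 24.895, 1.432, 90.138, -0.665, 64.973, -4.303], TCP at [0.281, 0.558, 0.248] pointing down, gripper open.
Joint ranges: [-149.89, 149.89], [-25.12, 119.58], [-72.63, 75.52], [4.76, 147.25], [-75.54, 255.54], [6.69, 114.76], [-157.13, 157.13]. Speed limits (degrees/s): [127.2, 127.2, 172.46, 172.46, 180, 180, 180].

## Interface

Orientations are given as [roll, pitch, yaw] about the fixed x, y, z axes, in that order (R = Rz(yaw) Ry(pitch) Rx(roll)).
In Python, from rig import * gives the robot as it stands. The module is installed in compiled form; this text tells all that it offers.
- The arm moves only by the tool carry_out, never from a script. Its argument "series" is a list that holds one entry, the list of rows, each a list of 7 numbers: the gripper's target within -1 to 1 (fully open at 1, half-way at 0, shut at -1), then the shift along the tool's x, y, z in units of 50 mm (1.0 is 50 mm), then the turn, a rotation vector about the tool's x, y, z in rad. A call has 1 to 5 rows; each row shifts and turns the commanded pose from where the row before left it, along the tool's axes as they then stand; what a row does not reach is not made up. A row lasts 1/10 s, in which the tool goes at most 50 mm and 8.59 degrees, less where a joint would pass 70% of its speed; a pose out of reach is approached as far as the arm can. A call is refused whole if a number of a shift passes 1 or a number of a turn 0.15, either way. A call with a gripper value outside its range is refused whole. The fingers move at their own pace and stop on an object; "squeeze" is the grip in N (left out, the last holds). Time passes only in rows, so rows that do not move let the fingers close. It gives the time, the measured TCP pose, the force, the opening and the grip force at its end, in the units of the state.
- observe(): the state, without advancing time (a new reading comes with each control period).
- snapshot(name): name is "scene" or "side" or "wrist"; returns the picture (400x640x3 uint8, blue, green, red); there is no depth.
- camera_model(name): a dict with "K" (3x3 intrinsics, pixels), "world_from_camera" (4x4, takes a point from camera to world coordinates). Camera axes: x right, y down, z forward; pixel columns grow to the right and rows downward; lengths in m; the calibration is good to about 2 mm. A picture is of the moment at which its call begins: read the wrist's pose just before it. camera_model takes no time and is no camera call; for the wrist camera it gives the pose at the moment of the call.
- job_done(): hands the job in; it is judged then, once.
The state is a dict: "t": time; "joints": joint angles; "joint_vel": joint speeds; "joint_torque": joint torques, N m; "tcp_pos": TCP position; "tool_rot": TCP orientation; "ft_force": force on the tool from outside, world axes, zero at the start; "ft_torque": the same for the moment, N m; "opening": opening from 0.0 (shut) to 1.0 (fully open); "grip_force": force on a finger pad.
Only numpy, scipy, OpenCV 4.12 (cv2) and the standard library are available. Lean on these libraries where they do the work, as an engineer would, in place of code of your own. Each camera call takes 0.05 s, during which the arm holds its last target. There are 200 camera calls.

## Working session

There is one attempt and no reset: what is moved stays moved. The work goes in short steps, Python scripts to look and compute and a tool call to move; the robot and the scene stay as the last step left them, time stands still between calls to the robot, and variables do not carry over. Pictures are saved under pics/ and viewed, at most 10 in all, crops included, and the job is handed in when it is done.

Besides the shell and the picture viewer there is one more tool, called after "Emit:" by a JSON object that holds its "api" and its "payload". carry_out: Moves the arm, as the interface text tells. Its arguments: {"type":"object","properties":{"series":{"type":"array"},"squeeze":{"type":"number"}},"required":["series"]}

```bash
mkdir -p pics
python3 - <<'E'
from rig import *
import cv2
s=observe(); print(s['t'],s['tcp_pos'],s['tool_rot'],s['opening'],s['ft_force'])
for n in("scene","side"):
    im=snapshot(n); cv2.imwrite(f"pics/{n}1.png",im)
    c=camera_model(n); print(n,c['K'],c['world_from_camera'])
E
```

```text
0.0 [0.28053413 0.55793294 0.24750486] [-1.79907378e+02  8.23813300e-03  1.53308917e+02] 1.0017477564921522 [-0.16061685  0.1528463   0.31400274]
scene [[496.75827323   0.         315.79405024]
 [  0.         496.75827323 194.69689373]
 [  0.           0.           1.        ]] [[ 0.56891353  0.69554541 -0.43880972  1.23684116]
 [ 0.8222283  -0.49187984  0.28634743 -0.4464009 ]
 [-0.01667402 -0.5237087  -0.85173422  1.457752  ]
 [ 0.          0.          0.          1.        ]]
side [[415.31654345   0.         315.63648556]
 [  0.         415.31654345 204.78552083]
 [  0.           0.           1.        ]] [[ 0.67979027 -0.49530646  0.54088511 -0.05675323]
 [-0.73340528 -0.45771479  0.50260707 -0.5760134 ]
 [-0.00137342 -0.73835539 -0.67441043  0.87093304]
 [ 0.          0.          0.          1.        ]]
```

View pics/scene1.png

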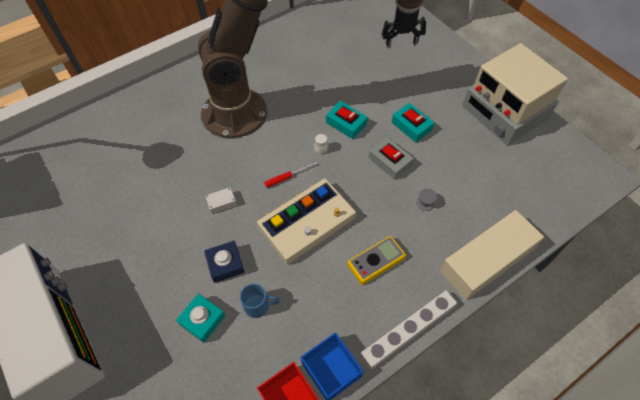

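View pics/side1.png

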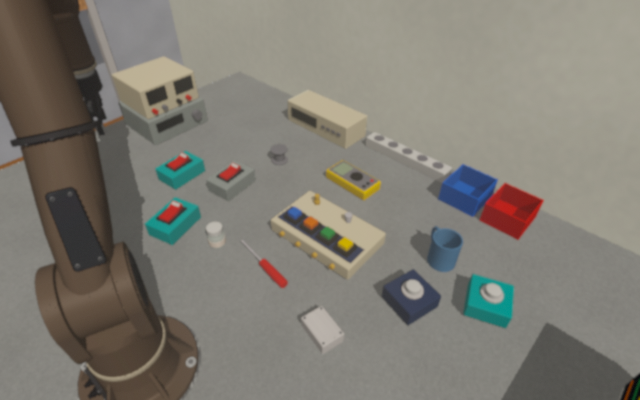

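Candidates for mains: grey at scene (393,157), turquoise (347,118) and (413,121); the grey one is meant. Candidates for testbox: navy (224,260), turquoise (200,317); the navy one is meant. Yellow key is at (277,220), and the yellow multimeter at (377,260) is not meant.

```bash
cat > h.py <<'E'
from rig import *
import cv2, numpy as np
def ray(n,uv,c=None):
    c=c or camera_model(n); T=np.array(c['world_from_camera'])
    d=T[:3,:3]@np.linalg.inv(c['K'])@np.array([uv[0],uv[1],1.]); return T[:3,3],d
def plane(n,uv,z,c=None):
    o,d=ray(n,uv,c); return o+d*(z-o[2])/d[2]
def tri(a,b):
    A=[];r=[]
    M=np.zeros((3,3));v=np.zeros(3)
    for o,d in (a,b):
        d=d/np.linalg.norm(d);P=np.eye(3)-np.outer(d,d);M+=P;v+=P@o
    return np.linalg.solve(M,v)
def blob(im,box,col):
    x0,y0,x1,y1=box; hsv=cv2.cvtColor(im[y0:y1,x0:x1],cv2.COLOR_BGR2HSV).astype(int)
    h,s,v=hsv[...,0],hsv[...,1],hsv[...,2]
    m={'red':((h<8)|(h>172))&(s>150)&(v>80),'yellow':(h>20)&(h<34)&(s>150)&(v>120),'green':(h>40)&(h<80)&(s>120)&(v>60),
       'orange':(h>6)&(h<18)&(s>170)&(v>110),'blue':(h>100)&(h<125)&(s>140)&(v>90),'white':(s<60)&(v>165)}[col]
    n,l,st,ce=cv2.connectedComponentsWithStats(m.astype(np.uint8))
    if n<2: return None
    i=1+np.argmax(st[1:,4]); return ce[i]+[x0,y0],st[i,4],(l==i)
E
python3 - <<'E'
from h import *
S={n:cv2.imread(f"pics/{n}1.png") for n in("scene","side")}
B={'scene':{'red':(370,135,415,180),'rbar':(370,135,415,180),'yellow':(262,208,290,232),'green':(280,200,303,222),'orange':(296,192,318,212),'blue':(312,182,332,202),'white':(208,244,240,272)},
'side':{'red':(205,155,255,198),'rbar':(215,160,250,185),'yellow':(330,230,362,256),'green':(315,220,342,245),'orange':(298,212,324,236),'blue':(282,203,308,225),'white':(398,275,428,302)}}
z={'red':.064,'rbar':.068,'yellow':.078,'green':.078,'orange':.078,'blue':.078,'white':.071}
for k in z:
    r={}
    for n in S:
        b=blob(S[n],B[n][k],'white' if k=='rbar' else k)
        if b is None: print(k,n,'none');continue
        r[n]=b[0];print(k,n,b[0].round(1),b[1],plane(n,b[0],z[k]).round(4))
    if len(r)==2: print('  tri',tri(ray('scene',r['scene']),ray('side',r['side'])).round(4))
a=S['scene'][130:185,365:420];b=S['scene'][185:285,200:340]
o=np.hstack([cv2.resize(a,(400,400),interpolation=cv2.INTER_CUBIC),cv2.resize(cv2.copyMakeBorder(b,0,0,0,0,0),(400,400),interpolation=cv2.INTER_CUBIC)])
cv2.imwrite("pics/crop1.png",o)
E
```

```text
red scene [390.4 151.7] 152 [0.5243 0.3333 0.064 ]
red side [228.8 172.7] 138 [0.5148 0.328  0.064 ]
  tri [0.5204 0.3374 0.0561]
rbar scene [396.5 154.2] 4 [0.5469 0.3411 0.068 ]
rbar side [234.3 164.5] 16 [0.5507 0.3443 0.068 ]
  tri [0.5482 0.3398 0.0712]
yellow scene [276.4 219.9] 90 [ 0.5311 -0.1378  0.078 ]
yellow side [345.  243.6] 135 [ 0.5219 -0.1411  0.078 ]
  tri [ 0.5274 -0.1365  0.0704]
green scene [291.8 210.1] 89 [ 0.5293 -0.0785  0.078 ]
green side [327.2 232. ] 55 [ 0.5217 -0.0799  0.078 ]
  tri [ 0.5261 -0.0765  0.072 ]
orange scene [306.9 200.3] 86 [ 0.527  -0.0182  0.078 ]
orange side [310.5 222.5] 93 [ 0.5176 -0.0232  0.078 ]
  tri [ 0.5234 -0.0167  0.0701]
blue scene [321.5 190.9] 86 [0.5247 0.0409 0.078 ]
blue side [294.  212.2] 64 [0.516  0.0382 0.078 ]
  tri [0.521  0.0435 0.071 ]
white scene [220.7 257.2] 125 [ 0.5391 -0.3446  0.071 ]
white side [414.  288.9] 198 [ 0.5272 -0.3468  0.071 ]
  tri [ 0.5342 -0.344   0.0613]
```

View pics/crop1.png

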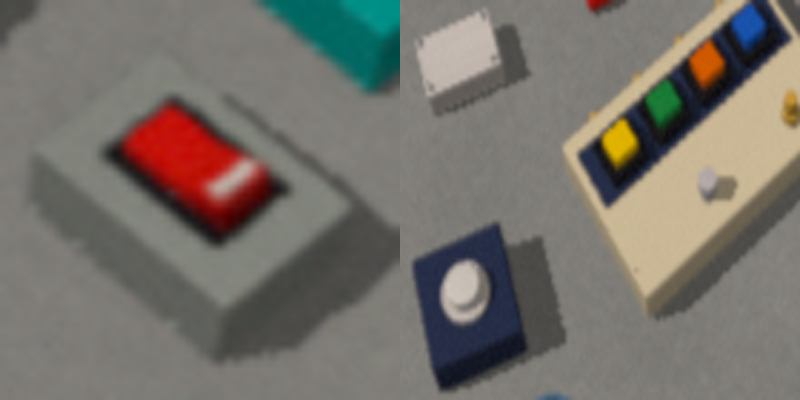

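The crop confirms the grey mains with red rocker (white bar on the far end), the yellow key nearest the navy box, and the white button on the navy box. I'm closing the fingers and moving towards the rocker.

Emit:
{"api": "carry_out", "payload": {"series": [[[-1,-0.9,-0.2,0,0,0,0],[-1,-0.9,-0.2,0,0,0,0],[-1,-0.9,-0.2,0,0,0,0],[-1,-0.9,-0.2,0,0,0,0],[-1,-0.9,-0.2,0,0,0,0]]], "squeeze": 40}}

```text
t: 0.6
tcp_pos: [0.4603, 0.4112, 0.248]
tool_rot: [-180.0, -0.0, 153.3]
ft_force: [-0.4, 0.9, -0.0]
opening: 0.145
grip_force: 0.0
```

Emit:
{"api": "carry_out", "payload": {"series": [[[-1,0,0,0,0,0,-0.15],[-1,0,0,0,0,0,-0.15],[-1,0,0,0,0,0,-0.15],[-1,0,0,0,0,0,-0.15],[-1,0,0,0,0,0,-0.05]]]}}

```text
t: 1.1
tcp_pos: [0.4592, 0.4124, 0.2479]
tool_rot: [-180.0, -0.0, -169.1]
ft_force: [0.3, -0.2, 0.3]
opening: 0.001
grip_force: 0.0
```

Run:
```python
from h import *
s=observe(); print(s['t'],s['tcp_pos'],s['tool_rot'],s['opening'])
c=camera_model('wrist'); np.save('c.npy',c,allow_pickle=True)
im=snapshot('wrist'); cv2.imwrite("pics/w1.png",im); print(c)
```

```text
1.1 [0.45920286 0.41235454 0.24786469] [-1.79975390e+02 -4.40932434e-02 -1.69138725e+02] 0.0006785858491419438
{'K': array([[280.11066434,   0.        , 324.00437749],
       [  0.        , 280.11066434, 198.18485281],
       [  0.        ,   0.        ,   1.        ]]), 'world_from_camera': array([[-1.88920965e-01,  9.27570606e-01,  3.22368794e-01,
         3.77466814e-01],
       [ 9.81992138e-01,  1.78636995e-01,  6.14838581e-02,
         3.97759734e-01],
       [-5.56372963e-04,  3.28179211e-01, -9.44615316e-01,
         3.74170942e-01],
       [ 0.00000000e+00,  0.00000000e+00,  0.00000000e+00,
         1.00000000e+00]])}
```

View pics/w1.png

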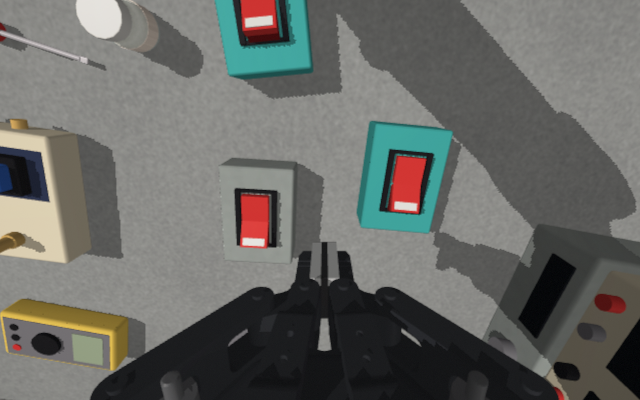

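Wrist view: grey mains at (257,212), its red rocker from (242,190) to (268,247) with the white bar at (253,242), i.e. at the far end. The turquoise look-alikes are at (263,30) and (405,175).

Run:
```python
from h import *
c=np.load('c.npy',allow_pickle=True).item(); im=cv2.imread("pics/w1.png")
b=blob(im,(225,180,285,256),'white'); print('bar',b[0],b[1],plane('wrist',b[0],.070,c))
r=blob(im,(225,180,285,256),'red'); print('red',r[0],r[1])
ys,xs=np.nonzero(r[2]); 
for y in range(ys.min(),ys.max()+1,6): 
    q=xs[ys==y]; print(y+180,q.min()+225,q.max()+225, im[y+180,255])
for uv in((222,167),(296,167),(223,261),(294,262)): print(uv,plane('wrist',uv,.05,c).round(4))
```

```text
bar [252.92       241.68666667] 150 [0.55256899 0.34330013 0.07      ]
red [254.47058824 217.31529412] 1275
194 243 249 [ 82  86 123]
200 240 268 [ 50  52 208]
206 241 268 [ 50  53 208]
212 241 268 [ 50  53 208]
218 241 268 [ 49  51 207]
224 241 268 [ 62  65 222]
230 241 268 [ 62  65 221]
236 240 268 [ 62  65 221]
242 240 267 [223 228 230]
(222, 167) [0.4726 0.2933 0.05  ]
(296, 167) [0.4561 0.3791 0.05  ]
(223, 261) [0.6003 0.3037 0.05  ]
(294, 262) [0.5839 0.3966 0.05  ]
```

Emit:
{"api": "carry_out", "payload": {"series": [[[-1,-0.365,-0.43,0.6,0,0,0.04],[-1,-0.365,-0.43,0.6,0,0,0],[-1,-0.365,-0.43,0.6,0,0,0],[-1,-0.365,-0.43,0.6,0,0,0],[-1,0,0,0.1,0,0,0]]]}}

```text
t: 1.65
tcp_pos: [0.5463, 0.3328, 0.1191]
tool_rot: [-179.7, -0.2, -172.2]
ft_force: [-0.5, -1.1, -0.2]
opening: 0.001
grip_force: 0.0
```

Run:
```python
from h import *
s=observe(); print(s['t'],s['tcp_pos'],s['tool_rot'],s['ft_force'])
im=snapshot('wrist'); cv2.imwrite("pics/w2.png",cv2.resize(im[100:320,200:440],(720,660))[:600])
```

```text
1.65 [0.54633525 0.33279628 0.11906921] [-179.6597147    -0.22363048 -172.17193564] [-0.51813647 -1.10212353 -0.20478332]
```

View pics/w2.png

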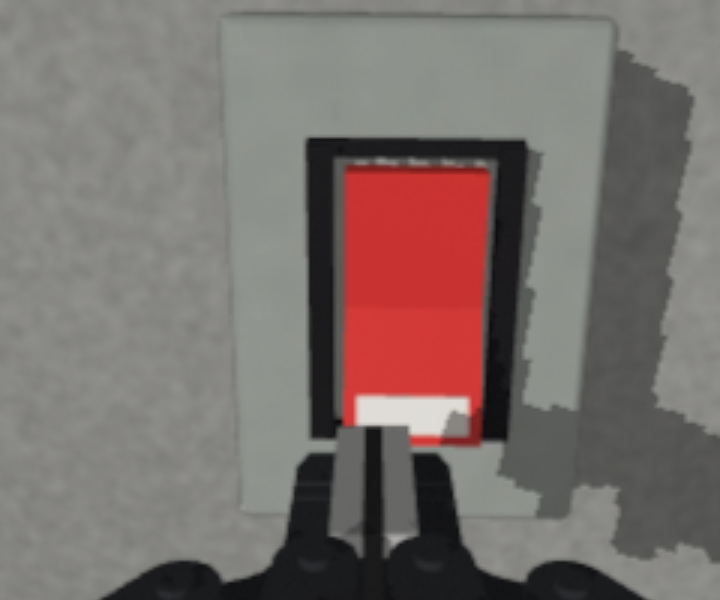

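Close view: the fingers sit at the white bar end but about 9 mm left of the rocker's middle (finger at crop column 373, rocker middle 413). I'll shift and descend.

Emit:
{"api": "carry_out", "payload": {"series": [[[-1,-0.04,0.18,0,0,0,0],[-1,0,0,0.26,0,0,0],[-1,0,0,0.26,0,0,0],[-1,0,0,0.05,0,0,0],[-1,0,0,0,0,0,0]]]}}

```text
t: 2.2
tcp_pos: [0.5446, 0.348, 0.094]
tool_rot: [-180.0, -0.1, -171.7]
ft_force: [0.7, 0.3, -0.3]
opening: -0.0
grip_force: 0.0
```

Emit:
{"api": "carry_out", "payload": {"series": [[[-1,-0.04,-0.1,0,0,0,0],[-1,0,0,0.1,0,0,0],[-1,0,0,0.06,0,0,0],[-1,0,0,0.06,0,0,0],[-1,0,0,0,0,0,0]]]}}

```text
t: 2.7
tcp_pos: [0.5481, 0.3434, 0.0836]
tool_rot: [180.0, 0.0, -171.8]
ft_force: [-0.1, -0.5, -0.6]
opening: 0.002
grip_force: 0.1
```

Emit:
{"api": "carry_out", "payload": {"series": [[[-1,0,0,0.05,0,0,0],[-1,0,0,0.05,0,0,0],[-1,0,0,0.03,0,0,0],[-1,0,0,0.02,0,0,0],[-1,0,0,0,0,0,0]]]}}

```text
t: 3.2
tcp_pos: [0.5483, 0.3436, 0.0772]
tool_rot: [180.0, 0.1, -171.7]
ft_force: [-0.5, -2.5, 9.0]
opening: 0.0
grip_force: 4.8
```

Emit:
{"api": "carry_out", "payload": {"series": [[[-1,0,0,0.03,0,0,0],[-1,0,0,0,0,0,0],[-1,0,0,0,0,0,0]]]}}

```text
t: 3.5
tcp_pos: [0.5484, 0.3436, 0.077]
tool_rot: [180.0, 0.1, -171.7]
ft_force: [-4.3, -3.8, 22.4]
opening: 0.001
grip_force: 11.0
```

Force rises without travel with the tip at 60 mm: the rocker is at its stop. Next I'll lift and move towards yellow.

Emit:
{"api": "carry_out", "payload": {"series": [[[-1,0,0,-0.5,0,0,0],[-1,0,0,-0.9,0,0,0],[-1,0,0,-0.9,0,0,0],[-1,0,0,-0.3,0,0,0],[-1,0,0,0,0,0,0]]]}}

```text
t: 4.0
tcp_pos: [0.5488, 0.3445, 0.2077]
tool_rot: [179.9, 0.2, -171.7]
ft_force: [-0.2, 0.4, -0.8]
opening: 0.001
grip_force: 0.0
```

Run:
```python
from h import *
s=observe(); print(s['t'],s['tcp_pos'],s['ft_force'])
im=snapshot('wrist'); cv2.imwrite("pics/w3.png",cv2.resize(im[100:300,200:440],(720,600)))
```

```text
4.0 [0.54875676 0.34452944 0.20774994] [-0.22133991  0.37808873 -0.84705532]
```

View pics/w3.png

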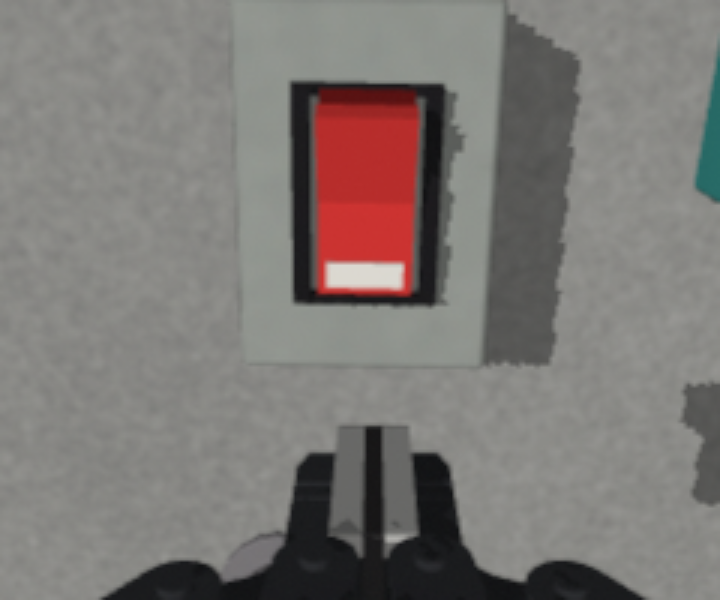

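Emit:
{"api": "carry_out", "payload": {"series": [[[-1,0.18,-0.94,0,0,0,0],[-1,0.18,-0.94,0,0,0,0],[-1,0.18,-0.94,0,0,0,0],[-1,0.18,-0.94,0,0,0,0],[-1,0.18,-0.94,0,0,0,0]]]}}

```text
t: 4.55
tcp_pos: [0.5355, 0.1025, 0.2029]
tool_rot: [-180.0, -0.2, -171.7]
ft_force: [2.2, -0.3, -0.1]
opening: 0.001
grip_force: 0.0
```

Emit:
{"api": "carry_out", "payload": {"series": [[[-1,0.18,-0.94,0,0,0,0],[-1,0.18,-0.94,0,0,0,0],[-1,0.18,-0.94,0,0,0,0],[-1,0.18,-0.94,0,0,0,0],[-1,0,0,0,0,0,0]]]}}

```text
t: 5.05
tcp_pos: [0.5263, -0.0948, 0.2031]
tool_rot: [-179.8, -0.2, -172.3]
ft_force: [0.4, 1.3, -0.6]
opening: 0.0
grip_force: 0.0
```

Run:
```python
from h import *
s=observe(); print(s['t'],s['tcp_pos'],s['tool_rot'],s['ft_force'])
c=camera_model('wrist'); np.save('c.npy',c,allow_pickle=True)
im=snapshot('wrist'); cv2.imwrite("pics/w4.png",im)
for k in('yellow','green','orange','blue'):
    b=blob(im,(0,60,640,270),k)
    if b: print(k,b[0],b[1],plane('wrist',b[0],.078,c).round(4))
```

```text
5.05 [ 0.52629943 -0.09481604  0.20312109] [-179.83422254   -0.22779927 -172.33001333] [ 0.35647744  1.26575004 -0.55598107]
yellow [282.12115194 193.00794439] 1007 [ 0.5302 -0.1334  0.078 ]
green [344.26862745 198.79607843] 1020 [ 0.528  -0.0743  0.078 ]
orange [404.75665399 204.52851711] 1052 [ 0.5259 -0.0161  0.078 ]
blue [464.78744395 210.2       ] 1115 [0.5238 0.0424 0.078 ]
```

View pics/w4.png

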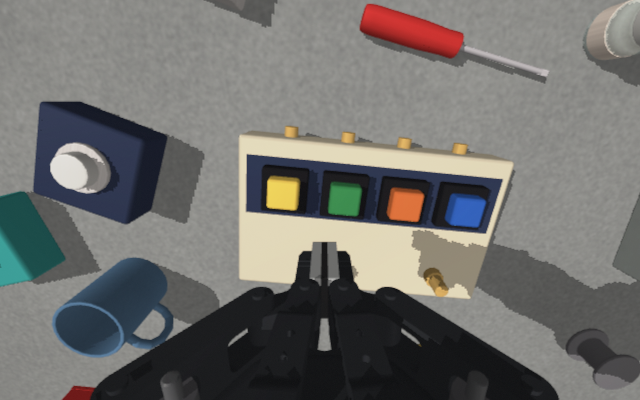

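Rocker: white-bar half now level, far half standing up, so it is on. In the wrist view the keys are yellow (282,193), green (344,199), orange (405,205) and blue (465,210), with the white button on the navy box at (75,170).

Emit:
{"api": "carry_out", "payload": {"series": [[[-1,0.06,-0.8,0,0,0,0],[-1,0,0,0.8,0,0,0],[-1,0,0,0.8,0,0,0],[-1,0,0,0.2,0,0,0],[-1,0,0,0,0,0,0]]]}}

```text
t: 5.6
tcp_pos: [0.5299, -0.1253, 0.1129]
tool_rot: [179.9, -0.3, -171.7]
ft_force: [-0.3, -0.2, 0.2]
opening: 0.0
grip_force: 0.0
```

Run:
```python
from h import *
s=observe(); print(s['t'],s['tcp_pos'],s['tool_rot'],s['ft_force'])
c=camera_model('wrist')
im=snapshot('wrist'); cv2.imwrite("pics/w5.png",cv2.resize(im[100:300,200:440],(720,600)))
for k in('yellow','green'):
    b=blob(im,(150,60,500,300),k)
    if b: print(k,b[0],b[1],plane('wrist',b[0],.078,c).round(4))
```

```text
5.6 [ 0.52985239 -0.12534113  0.1128539 ] [ 179.89023676   -0.27731916 -171.6550271 ] [-0.34361447 -0.21267205  0.22379543]
yellow [306.812756   230.83850205] 1709 [ 0.526  -0.1357  0.078 ]
green [399.15464853 243.54693878] 2205 [ 0.5264 -0.0756  0.078 ]
```

View pics/w5.png

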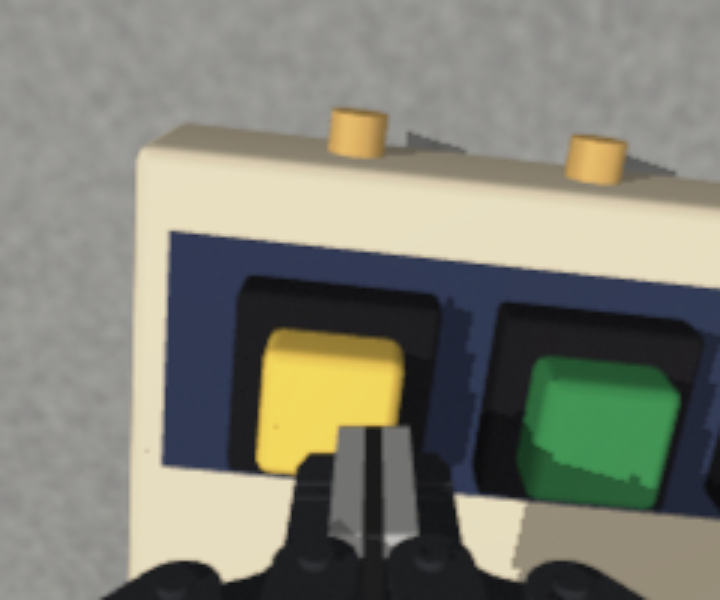

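Yellow cap is at crop (330,410), with the fingers about 9 mm to its right. I'll correct and press.

Emit:
{"api": "carry_out", "payload": {"series": [[[-1,0.06,-0.2,0,0,0,0],[-1,0,0,0.2,0,0,0],[-1,0,0,0.1,0,0,0],[-1,0,0,0,0,0,0],[-1,0,0,0,0,0,0]]]}}

```text
t: 6.15
tcp_pos: [0.5298, -0.137, 0.0998]
tool_rot: [180.0, -0.0, -171.7]
ft_force: [0.4, -0.6, -0.5]
opening: -0.001
grip_force: 0.0
```

Emit:
{"api": "carry_out", "payload": {"series": [[[-1,0,0,0.07,0,0,0],[-1,0,0,0.07,0,0,0],[-1,0,0,0.06,0,0,0],[-1,0,0,0.05,0,0,0],[-1,0,0,0,0,0,0]]]}}

```text
t: 6.65
tcp_pos: [0.53, -0.1371, 0.0871]
tool_rot: [180.0, 0.0, -171.7]
ft_force: [0.7, 1.0, 0.1]
opening: 0.003
grip_force: 0.3
```

Emit:
{"api": "carry_out", "payload": {"series": [[[-1,0,0,0.03,0,0,0],[-1,0,0,0,0,0,0],[-1,0,0,0,0,0,0]]]}}

```text
t: 6.95
tcp_pos: [0.53, -0.1371, 0.0868]
tool_rot: [180.0, 0.0, -171.7]
ft_force: [-4.0, 1.7, 15.6]
opening: 0.0
grip_force: 7.6
```

Tip at 69.8 mm with force rising: the key is at its stop. Next I'll lift and go to the test button.

Emit:
{"api": "carry_out", "payload": {"series": [[[-1,0,0,-0.6,0,0,0],[-1,0,0,-0.9,0,0,0],[-1,0,0,-0.5,0,0,0],[-1,0.1,-0.8,0,0,0,0],[-1,0.1,-0.8,0,0,0,0]]]}}

```text
t: 7.45
tcp_pos: [0.5321, -0.2175, 0.1869]
tool_rot: [-180.0, 0.1, -171.5]
ft_force: [0.5, -0.3, -0.8]
opening: 0.002
grip_force: 0.0
```

Emit:
{"api": "carry_out", "payload": {"series": [[[-1,0.1,-0.8,0,0,0,0],[-1,0.1,-0.8,0,0,0,0],[-1,0,0,0,0,0,0],[-1,0,0,0,0,0,0]]]}}

```text
t: 7.85
tcp_pos: [0.5323, -0.2993, 0.1852]
tool_rot: [180.0, -0.1, -171.9]
ft_force: [-0.5, 0.9, 0.2]
opening: 0.001
grip_force: 0.0
```

Run:
```python
from h import *
s=observe(); print(s['t'],s['tcp_pos'],s['tool_rot'],s['ft_force'])
c=camera_model('wrist'); np.save('c.npy',c,allow_pickle=True)
im=snapshot('wrist'); cv2.imwrite("pics/w6.png",im)
b=blob(im,(150,120,330,260),'white'); print(b[0],b[1],plane('wrist',b[0],.071,c).round(4))
```

```text
7.85 [ 0.53225491 -0.29931051  0.18517925] [ 1.79973068e+02 -6.12694954e-02 -1.71885383e+02] [-0.46465739  0.93614803  0.21256591]
[279.33727811 192.9816568 ] 1690 [ 0.5333 -0.3387  0.071 ]
```

View pics/w6.png

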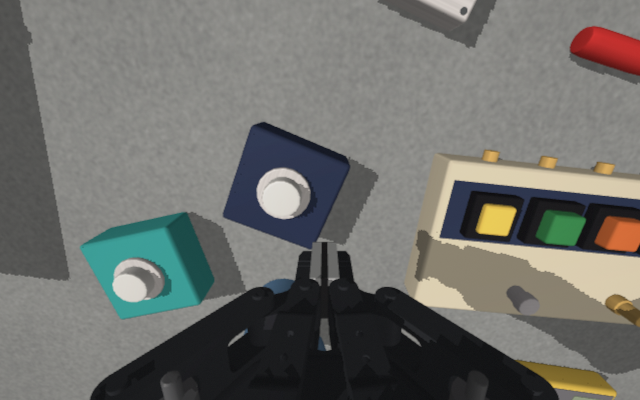

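Wrist view: the navy box's button top is at about (282,198) over its collar, the turquoise look-alike is at (130,283), and the yellow key is clearly lower than green. I'll separate the top face from the collar and check where the mug stands.

Run:
```python
from h import *
c=np.load('c.npy',allow_pickle=True).item(); im=cv2.imread("pics/w6.png"); g=cv2.cvtColor(im,cv2.COLOR_BGR2GRAY)
print(g[170:220:4,256:312:4])
for t in (200,215,225):
    m=np.zeros_like(g);m[160:230,240:320]=g[160:230,240:320]>t
    cs=cv2.findContours(m,cv2.RETR_EXTERNAL,cv2.CHAIN_APPROX_NONE)[0]; k=max(cs,key=cv2.contourArea)
    (u,v),r=cv2.minEnclosingCircle(k); print(t,u,v,r,cv2.contourArea(k),plane('wrist',(u,v),.071,c).round(4))
print('mug rim',plane('scene',(254,294),.09).round(3))
```

```text
[[ 56  56  56  62 193 213 210 208 200 156  55  55  56  55]
 [ 56  56 122 211 207 205 211 207 204 205 199 113  55  54]
 [ 54 108 204 203 202 154 132 119 117 198 203 203  95  53]
 [ 55 211 205 189 178 227 223 217 138  93 161 204 204  44]
 [ 60 207 203 225 221 220 219 218 218 207  98 125 192 127]
 [127 204 219 219 219 219 219 218 218 217 195 107 126 155]
 [103 208 222 219 220 219 219 218 216 216 214 106 129 130]
 [ 54 209 220 219 219 219 218 217 216 215 215 136 130 130]
 [ 53 205 219 218 218 218 216 217 216 215 215 129 127 112]
 [ 54 111 212 218 218 217 216 216 215 214 209 130 128  33]
 [ 54  53 154 214 218 217 215 215 215 214 159 127  68  34]
 [ 53  53  54 108 208 213 214 214 207 132 129  61  33  53]
 [ 53  52  53  53  53  68 156 180 166  75  54  53  53  53]]
200 281.9347839355469 192.71739196777344 25.02872085571289 1336.5 [ 0.5327 -0.3364  0.071 ]
215 278.8768005371094 197.25930786132812 16.55353355407715 692.5 [ 0.5374 -0.3388  0.071 ]
225 268.0 187.0 2.8285269737243652 0.0 [ 0.5291 -0.3493  0.071 ]
mug rim [ 0.706 -0.324  0.09 ]
```

Emit:
{"api": "carry_out", "payload": {"series": [[[-1,0,-0.8,0,0,0,0],[-1,0,0,0.8,0,0,0],[-1,0,0,0.7,0,0,0],[-1,0,0,0.1,0,0,0],[-1,0,0,0,0,0,0]]]}}

```text
t: 8.4
tcp_pos: [0.5387, -0.3361, 0.1053]
tool_rot: [179.9, -0.1, -171.6]
ft_force: [0.1, -0.2, 0.0]
opening: -0.002
grip_force: 0.0
```

Run:
```python
from h import *
s=observe(); print(s['t'],s['tcp_pos'],s['tool_rot'],s['ft_force'])
im=snapshot('wrist'); cv2.imwrite("pics/w7.png",cv2.resize(im[100:300,200:440],(720,600)))
```

```text
8.4 [ 0.53870273 -0.33614239  0.10527296] [ 1.79885937e+02 -9.35892241e-02 -1.71631803e+02] [ 0.11966734 -0.22197352  0.03681046]
```

View pics/w7.png

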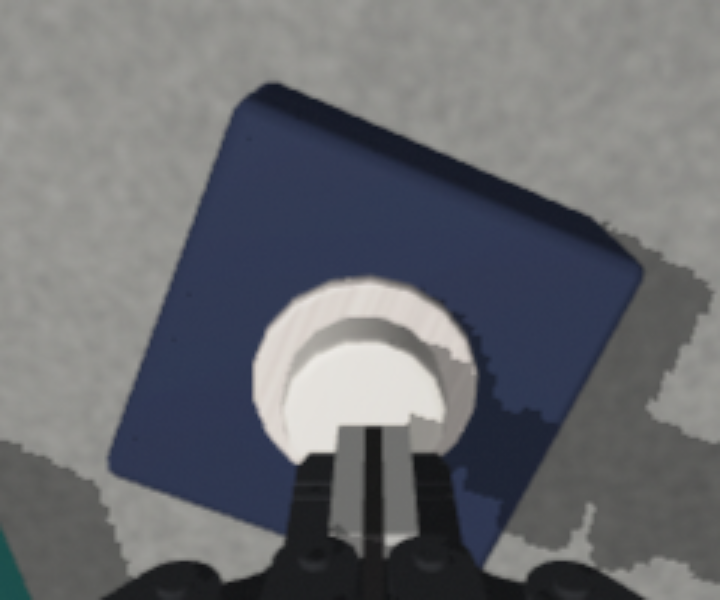

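The button is at crop (365,420), with the fingers within 2 mm of its middle sideways. I'll press gently.

Emit:
{"api": "carry_out", "payload": {"series": [[[-1,0,-0.03,0.15,0,0,0],[-1,0,0,0.14,0,0,0],[-1,0,0,0.04,0,0,0],[-1,0,0,0,0,0,0],[-1,0,0,0,0,0,0]]]}}

```text
t: 8.95
tcp_pos: [0.5391, -0.3395, 0.0895]
tool_rot: [-180.0, 0.0, -171.7]
ft_force: [0.6, -0.3, -0.0]
opening: 0.003
grip_force: 0.0
```

Emit:
{"api": "carry_out", "payload": {"series": [[[-1,0,0,0.04,0,0,0],[-1,0,0,0.04,0,0,0],[-1,0,0,0.03,0,0,0],[-1,0,0,0,0,0,0],[-1,0,0,0,0,0,0]]]}}

```text
t: 9.45
tcp_pos: [0.5393, -0.3397, 0.0841]
tool_rot: [-180.0, 0.0, -171.7]
ft_force: [0.1, -0.6, 3.0]
opening: 0.002
grip_force: 1.9
```

Tip at 67 mm with 3 N: the button is part-way down.

Emit:
{"api": "carry_out", "payload": {"series": [[[-1,0,0,0.03,0,0,0],[-1,0,0,0.03,0,0,0],[-1,0,0,0.03,0,0,0],[-1,0,0,0,0,0,0],[-1,0,0,0,0,0,0]]]}}

```text
t: 9.95
tcp_pos: [0.5393, -0.3396, 0.0801]
tool_rot: [-180.0, 0.1, -171.7]
ft_force: [-2.4, 0.2, 11.8]
opening: -0.002
grip_force: 5.6
```

Emit:
{"api": "carry_out", "payload": {"series": [[[-1,0,0,0.02,0,0,0],[-1,0,0,0,0,0,0],[-1,0,0,0,0,0,0]]]}}

```text
t: 10.25
tcp_pos: [0.5393, -0.3397, 0.08]
tool_rot: [-180.0, 0.1, -171.7]
ft_force: [-4.1, 2.1, 20.3]
opening: 0.002
grip_force: 9.8
```

The button is at its stop, held with 20 N. Handing in.

Run:
```python
from rig import *
s=observe(); print(s['t'],s['tcp_pos'],s['ft_force']); print(job_done())
```

```text
10.25 [ 0.53934045 -0.33968997  0.07998612] [-4.05775317  2.08274064 20.29828065]
the job is handed in; nothing more can be done
None
```

I handed the job in at 10.25 s: the mains rocker is on, the yellow key is pushed fully in, and the test button is held fully down with about 20 N, done in that order with nothing else pressed.

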